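Unlock the carver's tool chest by its thumbwheel lock

ROBOT

A 6-joint arm with a two-finger parallel gripper is mounted at the origin on the work surface. World frame = base frame: x ahead of the robot, y to its left, z up, the work surface at z = 0. Lengths are in m, angles in rad, forces in N, time in s.
With the tool pointing down it reaches from about 0.425 to 0.925 m from the base axis. Payload 12.5 kg.
Tool frame: the origin (TCP) lies between the finger pads; the fingertips stand 22 mm ahead of it and the grasp point (between the pads) lies 3 mm ahead of it; z points along the fingers, y is the direction in which the jaws open and shut (so a half turn about z gives the same grasp; the last joint's range is limited). The gripper opens to 85 mm and grips with 20 to 120 N. Pads are 22 mm wide; open, the fingers measure 114 mm over their backs; the gripper's body (76 mm by 85 mm) begins 54 mm behind the grasp point. The pads swing forward as they close: fully open they stand 13 mm farther back than shut.
Start: joints at [1.236, 0.491, 1.559, -0, 1.092, -0.106], TCP at [0.142, 0.609, 0.233] pointing down, gripper open.
Joint ranges: [-3.1, 3.1], [-0.84, 2.19], [0.05, 2.79], [-1.13, 4.28], [0.06, 2.93], [-2.69, 2.69]. Speed limits (rad/s): [2.22, 2.22, 2.79, 3.14, 3.14, 3.14].

INTERFACE

Orientations are given as a rotation vector (axis times angle).
In Python, from station import r gives the robot as it stands.
- The arm moves only by the tool servo_tool, never from a script. Its argument "targets" is a list that holds one entry, the list of rows, each a list of 7 numbers: the shift along the tool's x, y, z in mm, then the turn, a rotation vector about the tool's x, y, z in degrees, then the finger opening in mm, from 0 to 85.4. A call has exactly 10 rows; each row shifts and turns the commanded pose from where the row before left it, along the tool's axes as they then stand; what a row does not reach is not made up. A row lasts 1/12 s, in which the tool goes at most 41.7 mm and 7.16 degrees, less where a joint would pass 70% of its speed; a pose out of reach is approached as far as the arm can. A call is refused whole if a number of a shift passes 41.7 or a number of a turn 7.16, either way. A call with a gripper value outside its range is refused whole. The fingers move at their own pace and stop on an object; "squeeze" is the grip in N (left out, the last holds). Time passes only in rows, so rows that do not move let the fingers close, or fill a call up. It gives the time, the measured TCP pose, the force and the opening at its end, in the units of the state.
- r.sense(): the state, without advancing time (a new reading comes with each control period).
- r.camera(name): name is "scene" or "top" or "wrist"; returns (picture, depth): 400x640x3 uint8, red, green, blue; 400x640 float32, m along the optical axis (not along the pixel's ray), 0 where there is no reading.
- r.get_calibration(name): a dict with "fx", "fy", "cx", "cy" (pixels), "rvec" (rotation vector, rad) and "tvec" (3), from world to camera coordinates, as OpenCV has them. Camera axes: x right, y down, z forward; pixel columns grow to the right and rows downward; lengths in m; the calibration is good to about 2 mm. A picture is of the moment at which its call begins: read the wrist's pose just before it. get_calibration takes no time and is no camera call; for the wrist camera it gives the pose at the moment of the call.
- r.job_done(): hands the job in, once; it reports no verdict.
The state is a dict: "time": time; "q": joint angles; "joint_velocities": joint speeds; "joint_torque": joint torques, N m; "position": TCP position; "tool_rot": TCP orientation; "wrist_force": force on the tool from outside, world axes, zero at the start; "moment": the same for the moment, N m; "width": opening from 0.0 (shut) to 1.0 (fully open).
Only numpy, scipy, OpenCV 4.12 (cv2) and the standard library are available. Lean on these libraries where they do the work, as an engineer would, in place of code of your own. Each camera call takes 0.05 s, during which the arm holds its last target. There are 200 camera calls.

TASK

Unlock the wooden tool chest: roll the three thumbwheels on its lock, one at a time and with a light fingertip press, until the left one shows 4 dots, the middle one 2 and the right one 5 straight up at the index lines, without dragging a neighbouring wheel along. Then push the lug of the release bolt all the way towards the wheels, gently (no more than 25 N on a wheel or on the lug), so that the bolt stays fully open. Leave the wheels on the code and everything else on the bench and the lid where it lies.

Things in the scene. Friction and masses are not known exactly. Their poses are not given: they have to be found in the camera images.
- chest: Closed wooden tool chest fixed on the bench, 268 x 408 mm, lid top 90 mm high; the lid stays shut. Origin: centre of its underside; z up, +x away from the robot, +y to the robot's left, turned with the chest. On the lid sits the grey lock case, 80 mm (x) by 270 mm (y = -157 to +113 mm), its top 126 mm over the bench.
- wheel_a_top (a point): Topmost point of the left thumbwheel when unpressed, at mid-width: 16 mm above the case's top, chest x = 0, y = +46 mm; axes as the chest's. Plain aluminium wheel, 56 mm diameter, 16 mm wide, axle along chest y 28 mm below this point, 30 mm clear of the next wheel. The smooth rim is rolled by friction under a fingertip pressed on top.
- wheel_a (a joint): Turn of the left wheel (rad); grows as its top rolls to chest +x (away from the robot). Numbers are 1 to 6 black dots on the rim, parted by dark bars: n faces straight up, level with the white index lines on the case, at (n - 1) x 1.047. Stops at -0.3 and 5.54. Drag 0.16 Nm (6 N at the rim) holds it where left; grip differs from lock to lock: a finger pressed too lightly slips.
- axle_a: Sprung axle of the left wheel, with the wheel on it; origin on the wheel's axis at mid-width. A press on the wheel first takes about 2 N, then 12 N per mm of sinking, 5 mm at most. More than 25 N from the fingers damages it (pinching it counts too); about 10 to 18 N is a good rolling press.
- wheel_b_top (a point): Topmost point of the middle thumbwheel when unpressed, at mid-width: 16 mm above the case's top, chest x = 0, y = 0 mm; axes as the chest's. Plain aluminium wheel, 56 mm diameter, 16 mm wide, axle along chest y 28 mm below this point, 30 mm clear of the next wheel. The smooth rim is rolled by friction under a fingertip pressed on top.
- wheel_b (a joint): Turn of the middle wheel (rad); grows as its top rolls to chest +x (away from the robot). Numbers are 1 to 6 black dots on the rim, parted by dark bars: n faces straight up, level with the white index lines on the case, at (n - 1) x 1.047. Stops at -0.3 and 5.54. Drag 0.16 Nm (6 N at the rim) holds it where left; grip differs from lock to lock: a finger pressed too lightly slips.
- axle_b: Sprung axle of the middle wheel, with the wheel on it; origin on the wheel's axis at mid-width. A press on the wheel first takes about 2 N, then 12 N per mm of sinking, 5 mm at most. More than 25 N from the fingers damages it (pinching it counts too); about 10 to 18 N is a good rolling press.
- wheel_c_top (a point): Topmost point of the right thumbwheel when unpressed, at mid-width: 16 mm above the case's top, chest x = 0, y = -46 mm; axes as the chest's. Plain aluminium wheel, 56 mm diameter, 16 mm wide, axle along chest y 28 mm below this point, 30 mm clear of the next wheel. The smooth rim is rolled by friction under a fingertip pressed on top.
- wheel_c (a joint): Turn of the right wheel (rad); grows as its top rolls to chest +x (away from the robot). Numbers are 1 to 6 black dots on the rim, parted by dark bars: n faces straight up, level with the white index lines on the case, at (n - 1) x 1.047. Stops at -0.3 and 5.54. Drag 0.16 Nm (6 N at the rim) holds it where left; grip differs from lock to lock: a finger pressed too lightly slips.
- axle_c: Sprung axle of the right wheel, with the wheel on it; origin on the wheel's axis at mid-width. A press on the wheel first takes about 2 N, then 12 N per mm of sinking, 5 mm at most. More than 25 N from the fingers damages it (pinching it counts too); about 10 to 18 N is a good rolling press.
- bolt: Release bolt with its steel thumb lug; origin at the lug's foot, level with the case top. Slides 20 mm to chest +y (towards the wheels) from locked to its end stop; friction 5 N, stays where left. Passes only when each wheel is within about 0.14 rad of its code number (left 4, middle 2, right 5), else jams after about 3 mm. More than 25 N from the fingers damages it.
- lug_top (a point): Centre of the top of the thumb lug, moving with the bolt; axes as the chest's. Chest x = 0, y = -110 mm when locked and -90 mm when fully open. The lug is 30 mm (x) x 14 mm (y) and stands 22 mm out of the case top, right of the wheels. Push it on its right-hand (chest -y) face, where there is free room.
- gouge_on_lid: Carving gouge lying on the chest's lid, beyond the lock case; 210 mm long, handle 24 mm thick. Not part of the job; leave it where it is. Origin: under the ferrule, blade to +x.
- oilstone: Oilstone on its wooden base lying on the lid, on the robot's side of the lock case, 50 x 150 x 26 mm. Not part of the job; leave it where it is. Origin: on its underside.
- gouge_on_bench: Another gouge, lying on the bench right of the chest, 210 mm long. Not part of the job; leave it where it is. Origin: under the ferrule, blade to +x.
- mallet: Round wooden mallet lying on the bench to the right, head 90 mm thick, 260 mm long. Not part of the job; leave it where it is. Origin: on its underside.
- glue: Yellow glue bottle standing to the left, 60 mm thick, 160 mm high. Not part of the job; leave it where it is. Origin: on its underside.
- mug: Blue mug standing to the left, 80 mm wide, 90 mm high. Not part of the job; leave it where it is. Origin: on its underside.
- carved_block: Block of wood with a carving, 130 x 160 x 40 mm, on the bench to the far right. Not part of the job; leave it where it is. Origin: on its underside.
Not all that is in view belongs to the job. What is shaped like the gouge_on_bench but green is not meant. What is shaped like the gouge_on_lid but blue is not meant.

How it is judged:
By the outcome, as a careful person would: the job done as asked, in the order asked, and still so for the second after the job is handed in, with the robot touching nothing.
It also fails if it takes over 72 s, if anything falls off the work surface, if the arm or the gripper's body presses on something with over 40 N, if the wrist force passes 120 N, or if a joint passes its speed limit or range.

## Working session

There is one attempt and no reset: what is moved stays moved. The work goes in short steps, Python scripts to look and compute and a tool call to move; the robot and the scene stay as the last step left them, time stands still between calls to the robot, and variables do not carry over. Pictures are saved under pics/ and viewed, about 8 in all and at most 12, crops included, and the job is handed in when it is done.

Besides the shell and the picture viewer there is one more tool, called after "Call:" by a JSON object that holds its "name" and its "arguments". servo_tool: Moves the arm, as the interface text tells. Its arguments: {"type":"object","properties":{"targets":{"type":"array","items":{"type":"array","items":{"type":"array","items":{"type":"number"}}}},"squeeze":{"type":"number"}},"required":["targets"]}

```bash
mkdir -p pics
cat > h.py <<'E'
import numpy as np, cv2
from station import r
def cal(n):
    c=r.get_calibration(n); R=cv2.Rodrigues(np.array(c["rvec"],float))[0]
    return c,R,np.array(c["tvec"],float).ravel()
def world(n,depth,uv,c=None):
    c,R,t=c or cal(n); out=[]
    for u,v in uv:
        p=depth[int(v)-1:int(v)+2,int(u)-1:int(u)+2]; z=np.median(p[p>0]) if (p>0).any() else np.nan
        out.append(R.T@(np.array([(u-c["cx"])/c["fx"]*z,(v-c["cy"])/c["fy"]*z,z])-t))
    return np.array(out)
def cloud(n,depth):
    c,R,t=cal(n); v,u=np.mgrid[:400,:640]
    P=np.stack([(u-c["cx"])/c["fx"]*depth,(v-c["cy"])/c["fy"]*depth,depth],-1)
    return (P-t)@R
def proj(n,P,c=None):
    c,R,t=c or cal(n); q=np.atleast_2d(P)@R.T+t
    return np.stack([q[:,0]/q[:,2]*c["fx"]+c["cx"],q[:,1]/q[:,2]*c["fy"]+c["cy"]],1)
E
python3 - <<'E'
from h import *
s=r.sense(); print(s)
for n in ["top","scene"]:
    im,d=r.camera(n); np.savez(f"{n}.npz",im=im,d=d)
    cv2.imwrite(f"pics/{n}.png",im[:,:,::-1])
E
```

```text
{'time': 0.0, 'q': array([ 1.23641380e+00,  4.91590198e-01,  1.55945450e+00,  1.35406775e-05,
        1.09169048e+00, -1.05575741e-01]), 'joint_velocities': array([ 5.99969287e-05, -1.44546830e-03, -3.05215268e-04,  1.56164641e-03,
        6.52415070e-04, -1.98765953e-04]), 'joint_torque': array([-6.77192238e-04, -6.18449020e+01, -2.61590964e+01, -1.13558472e-04,
        4.03798884e-03,  2.76332548e-05]), 'position': array([0.14164658, 0.60850945, 0.23260696]), 'tool_rot': array([-3.58605275e-01, -3.12079534e+00,  1.74716427e-03]), 'wrist_force': array([0.32012521, 0.16142858, 0.28868355]), 'moment': array([-0.02245179, -0.06600668, -0.0266537 ]), 'width': 0.996106182325265}
```

View pics/top.png

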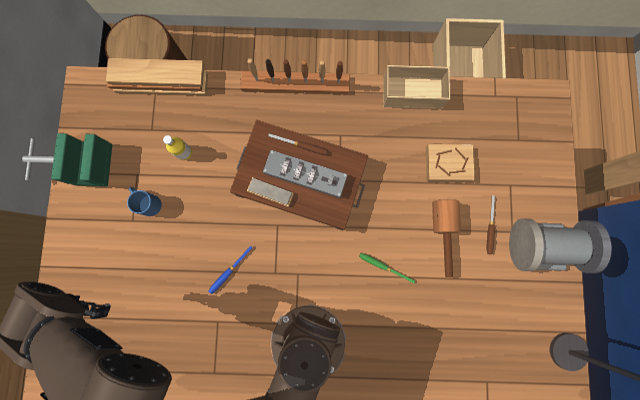

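Picture 1 (top view) shows the chest at about (302,175). The lock case runs from (265,155) to (347,190), with the wheels near (286,167), (299,172) and (312,176) and the lug near (331,181). I'll fit the case pose from depth.

Run:
```python
from h import *
for n in ["top","scene"]:
    z=np.load(n+".npz"); P=cloud(n,z["d"])
    box=(P[...,0]>.3)&(P[...,0]<1.1)&(abs(P[...,1])<.4)&(z["d"]>0)
    for lo,hi,name in [(.082,.097,"lid"),(.12,.132,"casetop"),(.134,.15,"prot")]:
        m=(box&(P[...,2]>lo)&(P[...,2]<hi)).astype(np.uint8)
        k,l,st,_=cv2.connectedComponentsWithStats(m)
        for i in range(1,k):
            if st[i,4]<(5 if name=="prot" else 150): continue
            Q=P[l==i]; 
            (c,wh,a)=cv2.minAreaRect(Q[:,:2].astype(np.float32)*1000)
            print(n,name,st[i,4],np.round(c,1),np.round(wh,1),round(a,2),"zmed",np.median(Q[:,2]).round(4),"mean",Q.mean(0).round(4))
z=np.load("top.npz")["im"]; cv2.imwrite("pics/topc.png",cv2.resize(z[110:240,220:380,::-1],None,fx=5,fy=4.6,interpolation=cv2.INTER_CUBIC)[:600])
```

```text
top lid 208 [ 909.8 -323.3] [150.9 123.2] 89.55 zmed 0.0893 mean [ 0.9162 -0.2958  0.0891]
top lid 6208 [571.4  48. ] [408.7 269.1] 73.53 zmed 0.0903 mean [0.5696 0.0425 0.0903]
top casetop 1667 [564.6  27.1] [270.1  81.1] 73.47 zmed 0.1265 mean [0.5632 0.0257 0.1264]
top prot 17 [925.5 217.5] [10.1 20.1] 36.3 zmed 0.1408 mean [0.9245 0.2182 0.1416]
top prot 14 [924.7  99.7] [ 6.3 17.8] 11.0 zmed 0.1412 mean [0.9241 0.0984 0.1419]
top prot 15 [924.1  41.4] [20.4  9.9] 85.83 zmed 0.1405 mean [0.9248 0.0419 0.1413]
top prot 16 [923.8 160. ] [ 6.6 20.9] 8.07 zmed 0.1417 mean [0.9236 0.1599 0.1409]
top prot 19 [922.4 -18.5] [17.2  8. ] 87.88 zmed 0.1398 mean [ 0.9227 -0.0183  0.1414]
top prot 16 [924.4 -80.6] [10.2 18.6] 14.39 zmed 0.1418 mean [ 0.9241 -0.0798  0.1416]
top prot 59 [582.4  91.3] [15.9 39.5] 69.72 zmed 0.1396 mean [0.5827 0.0911 0.1399]
top prot 55 [570.2  47.4] [15.1 38.9] 71.7 zmed 0.1403 mean [0.5704 0.0473 0.14  ]
top prot 59 [557.5   3.5] [16. 39.] 73.2 zmed 0.1393 mean [0.5562 0.0038 0.1393]
top prot 40 [539.5 -57.9] [13.4 31.1] 73.96 zmed 0.1476 mean [ 0.5382 -0.057
[... 449 characters left out ...]
42 0.1397]
scene prot 49 [569.8  46.8] [19.8 41. ] 76.3 zmed 0.1389 mean [0.5707 0.0472 0.1388]
scene prot 53 [581.2  91.6] [19.3 39.2] 71.63 zmed 0.1392 mean [0.5831 0.0924 0.1394]
scene prot 20 [928.9 -73.7] [12.1 21.2] 89.42 zmed 0.1418 mean [ 0.9285 -0.0727  0.1414]
scene prot 20 [927.9 -12.9] [20.5 12.6] 7.11 zmed 0.1408 mean [ 0.9279 -0.0121  0.1407]
scene prot 20 [927.   47.4] [20.  10.3] 13.02 zmed 0.1413 mean [0.9272 0.0478 0.142 ]
scene prot 17 [928.5 107.8] [18.8  8.8] 4.46 zmed 0.1434 mean [0.9296 0.1082 0.1435]
scene prot 18 [929.9 166.8] [ 8.3 19.4] 83.25 zmed 0.1396 mean [0.929  0.1678 0.141 ]
scene prot 13 [928.2 227.1] [18.4  7. ] 5.07 zmed 0.1428 mean [0.9277 0.2271 0.1426]
```

View pics/scene.png

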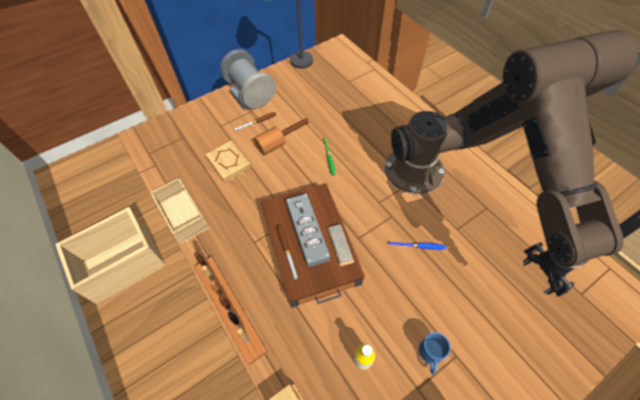

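Picture 2 (scene view) matches. The chest centre is at (0.570, 0.048) with yaw −16.5°, and the wheels and lug come out within 2 mm of the given offsets. The green and blue gouges on the bench are distractors and aren't involved. I'll move over the middle wheel with the fingers closing.

Call:
{"name": "servo_tool", "arguments": {"targets": [[[-28.5,-20.8,0,0,0,3.4,0],[-28.5,-20.8,0,0,0,0,0],[-28.5,-20.8,0,0,0,0,0],[-28.5,-20.8,0,0,0,0,0],[-28.5,-20.8,0,0,0,0,0],[-28.5,-20.8,0,0,0,0,0],[-28.5,-20.8,0,0,0,0,0],[-28.5,-20.8,0,0,0,0,0],[-28.5,-20.8,0,0,0,0,0],[-28.5,-20.8,0,0,0,0,0]]], "squeeze": 20}}

```text
time: 0.93
position: [0.3581, 0.3281, 0.2331]
tool_rot: [-0.451, -3.109, 0.0]
wrist_force: [0.4, 0.6, 0.7]
width: 0.004
```

Call:
{"name": "servo_tool", "arguments": {"targets": [[[-28.5,-20.8,0,0,0,0,0],[-28.5,-20.8,0,0,0,0,0],[-28.5,-20.8,0,0,0,0,0],[-28.5,-20.8,0,0,0,0,0],[-28.5,-20.8,0,0,0,0,0],[-28.5,-20.8,0,0,0,0,0],[-28.5,-20.8,0,0,0,0,0],[-28.5,-20.8,0,0,0,0,0],[-28.5,-20.8,0,0,0,0,0],[0,0,0,0,0,0,0]]]}}

```text
time: 1.77
position: [0.5532, 0.0731, 0.2327]
tool_rot: [0.456, 3.107, -0.001]
wrist_force: [-1.0, 0.9, 0.6]
width: 0.003
```

```bash
cat >> h.py <<'E'
C=np.array([.5702,.0480]); YAW=np.radians(-16.5)
X=np.array([np.cos(YAW),np.sin(YAW),0]); Y=np.array([-X[1],X[0],0])
def chest(p): p=np.asarray(p,float); d=p-np.array([*C,0]); return np.array([d@X,d@Y,p[2]])*1000
def w(x,y,z): return np.array([*C,0])+(x*X+y*Y+np.array([0,0,z]))/1000
def state():
    s=r.sense(); R=cv2.Rodrigues(s["tool_rot"])[0]; f=s["wrist_force"]
    print("t %.2f"%s["time"],"tcp chest mm",chest(s["position"]).round(1),"toolx",np.round([R[:,0]@X,R[:,0]@Y,R[2,0]],3),"z",R[:,2].round(3),"F chest",np.round([f@X,f@Y,f[2]],1),"w",s["width"].round(3))
def wheels(name,fn):
    state(); c=cal("wrist"); im,d=r.camera("wrist"); np.savez("wrist.npz",im=im,d=d); cv2.imwrite(fn,im[:,:,::-1]); return im,d,c
E
python3 - <<'E'
from h import *
im,d,c=wheels("w","pics/w1.png")
for y in (46,0,-46): print(proj("wrist",w(0,y,142),c).round(0))
R=c[1]; print("cam pos chest",chest(-R.T@c[2]).round(0),"fwd",R[2].round(2),"fx",c[0]["fx"])
E
```

```text
Traceback (most recent call last):
  File "h.py", line 27, in wheels
    state(); c=cal("wrist"); im,d=r.camera("wrist"); np.savez("wrist.npz",im=im,d=d); cv2.imwrite(fn,im[:,:,::-1]); return im,d,c
    ~~~~~^^
  File "h.py", line 25, in state
    print("t %.2f"%s["time"],"tcp chest mm",chest(s["position"]).round(1),"toolx",np.round([R[:,0]@X,R[:,0]@Y,R[2,0]],3),"z",R[:,2].round(3),"F chest",np.round([f@X,f@Y,f[2]],1),"w",s["width"].round(3))
                                                                                                                                                                                      ^^^^^^^^^^^^^^^^
AttributeError: 'float' object has no attribute 'round'
```

```bash
sed -i 's/s\["width"\].round(3)/round(float(s["width"]),3)/' h.py
python3 - <<'E'
from h import *
im,d,c=wheels("w","pics/w1.png")
for y in (46,0,-46): print(proj("wrist",w(0,y,142),c).round(0))
R=c[1]; print("cam pos chest",chest(-R.T@c[2]).round(0),"fwd",R[2].round(2),"fx",c[0]["fx"])
E
```

```text
t 1.77 tcp chest mm [-23.4  19.2 232.7] toolx [-1.     0.004 -0.001] z [ 0.001 -0.001 -1.   ] F chest [-1.2  0.6  0.6] w 0.003
[[365. 237.]]
[[301. 237.]]
[[237. 237.]]
cam pos chest [-96.  19. 374.] fwd [ 0.27 -0.08 -0.96] fx 345.58585888221694
```

View pics/w1.png

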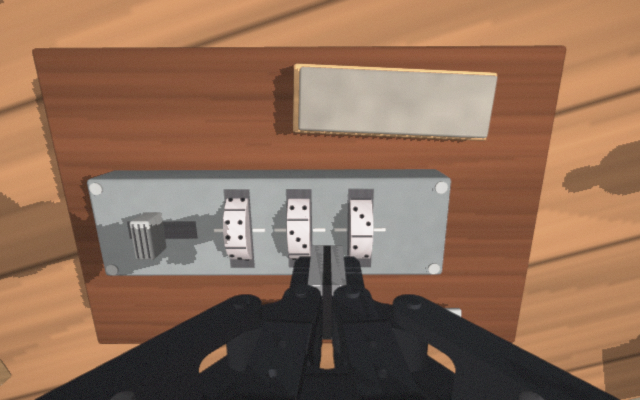

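Picture 3 (wrist view) is seen from above with the robot side at the top. Wheel a is at (362,232), b at (299,232), c at (237,232) and the lug at (145,238). I'll unwrap the rims into flat strips.

```bash
cat >> h.py <<'E'
PS=np.arange(-80,81,.5)
def strips(im,c,fn=None,dz=0.):
    """rows: rim angle (deg, + = away from robot); returns strips for a,b,c"""
    out=[]
    for y in (46,0,-46):
        yy=np.linspace(-9,9,37); p=np.radians(PS)
        G=np.stack([np.broadcast_to(28*np.sin(p)[:,None],(len(p),37)),np.broadcast_to(y+yy,(len(p),37)),np.broadcast_to(114+dz+28*np.cos(p)[:,None],(len(p),37))],-1).reshape(-1,3)
        W=np.array([*C,0])+(G[:,:1]*X+G[:,1:2]*Y+G[:,2:]*[0,0,1])/1000
        uv=proj("wrist",W,c).reshape(len(p),37,2).astype(np.float32)
        out.append(cv2.remap(im,uv[...,0],uv[...,1],cv2.INTER_CUBIC))
    if fn:
        t=[cv2.resize(s,(200,560),interpolation=cv2.INTER_LINEAR) for s in out]
        V=np.concatenate(t,1)[:,:,::-1].copy()
        for a in range(-80,81,20):
            v=int((a+80)/160*560); cv2.line(V,(0,v),(12,v),(0,0,255),1); cv2.putText(V,str(a),(14,v+4),0,.4,(0,0,255),1)
        cv2.line(V,(0,280),(600,280),(0,255,0),1); cv2.imwrite(fn,V)
    return out
def bars(im,c,dz=0.):
    """angles of dark bars; theta of wheel modulo 60 deg"""
    res=[]
    for s in strips(im,c,dz=dz):
        g=s.mean(2)[:,8:29]; m=np.percentile(g,80,axis=1); ed=g[:,:].max(1)
        # bar = whole row dark
        b=cv2.GaussianBlur(g.max(1).astype(np.float32)[:,None],(1,5),1).ravel()
        L=cv2.blur(b[:,None],(1,61)).ravel(); 
        mins=[(PS[i],round(float(L[i]-b[i]))) for i in range(8,len(b)-8) if b[i]==b[i-8:i+9].min() and L[i]-b[i]>12]
        res.append(mins)
    return res
E
python3 - <<'E'
from h import *
z=np.load("wrist.npz"); c=cal("wrist"); strips(z["im"],c,"pics/s1.png")
for b in bars(z["im"],c): print(b)
E
```

```text
[(np.float64(-69.0), 57), (np.float64(-6.5), 103), (np.float64(43.5), 22)]
[(np.float64(-75.0), 40), (np.float64(-31.0), 102), (np.float64(25.5), 53), (np.float64(41.0), 35)]
[(np.float64(-76.0), 45), (np.float64(-47.5), 97), (np.float64(12.0), 94), (np.float64(46.0), 18)]
```

View pics/s1.png

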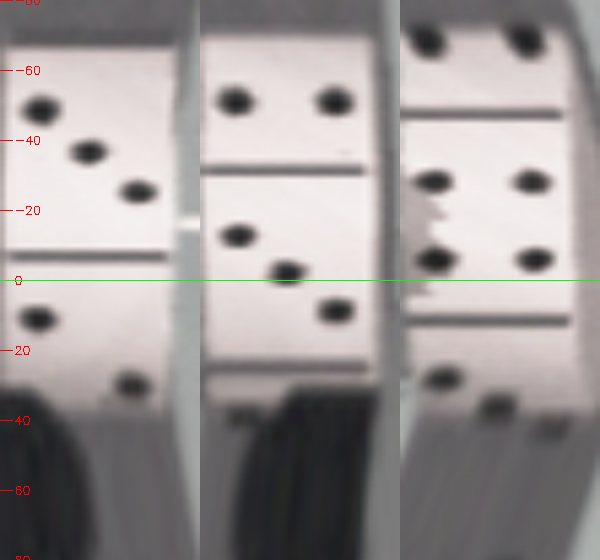

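Picture 4 (strips for a, b and c): a has 3 at −37° and 2 at about +22°. b has 3 at −2° and the lower row of 4 above it. c has 4 at −17° and 3 at about +37°. So θ is about 84°, 119° and 162°, before an index-line correction. I'll measure that correction and the fingertip extents.

Run:
```python
from h import *
z=np.load("wrist.npz"); im,d=z["im"],z["d"]; c=cal("wrist"); P=cloud("wrist",d)
g=im.astype(int).min(2)
for y in (59,33,23,13,-13,-23,-33,-59):
    u,v=proj("wrist",w(0,y,126),c)[0]; col=g[int(v)-14:int(v)+15,int(round(u))]
    k=col.argmax(); wt=np.clip(col-col.max()*.85,0,None)
    print(y,(u.round(1),v.round(1)),"line v",round((wt*np.arange(int(v)-14,int(v)+15)).sum()/wt.sum(),1),col.max(),int(np.median(col)))
D=P-np.array([*C,0]); c3=np.stack([D@X,D@Y,P[...,2]],-1)*1000
s=r.sense(); t=chest(s["position"])
m=(abs(c3[...,0]-t[0])<40)&(abs(c3[...,1]-t[1])<40)&(c3[...,2]>195)&(c3[...,2]<300)&(d>0)
q=c3[m]-t
for lo in range(-35,60,5):
    k=q[(q[:,2]>=lo)&(q[:,2]<lo+5)]
    if len(k)>3: print(lo,len(k),"x",np.percentile(k[:,0],[1,99]).round(1),"y",np.percentile(k[:,1],[1,99]).round(1))
# case top edges in wrist
m=(c3[...,2]>120)&(c3[...,2]<131)&(abs(c3[...,0])<60)&(abs(c3[...,1]+20)<160)&(d>0)
print(cv2.minAreaRect(c3[m][:,:2].astype(np.float32)), np.median(c3[m][:,2]))
```

```text
59 (np.float64(377.8), np.float64(231.8)) line v 229.5 233 166
33 (np.float64(344.0), np.float64(231.9)) line v 229.5 167 111
23 (np.float64(330.9), np.float64(231.9)) line v 231.2 170 164
13 (np.float64(317.9), np.float64(232.0)) line v 229.6 235 168
-13 (np.float64(284.0), np.float64(232.1)) line v 229.8 166 115
-23 (np.float64(271.0), np.float64(232.1)) line v 232.6 174 168
-33 (np.float64(258.0), np.float64(232.2)) line v 229.9 235 173
-59 (np.float64(224.2), np.float64(232.3)) line v 218.9 231 161
0 82 x [-12.1  -7.2] y [-9.3 10.5]
5 300 x [-12.3  -7.1] y [-13.5  12.1]
10 352 x [-12.2  -7. ] y [-13.9  12.9]
15 390 x [-12.2  -6.9] y [-13.8  12.7]
20 432 x [-12.3  -7. ] y [-13.9  12.7]
25 426 x [-12.2  -7.1] y [-13.8  12.7]
30 318 x [-12.4   9.9] y [-11.4  11.9]
35 782 x [-13.1  10.2] y [-12.3  11.8]
40 1077 x [-14.6   6.2] y [-28.2  27.6]
45 2195 x [-14.6   9.3] y [-33.4  32.1]
50 4039 x [-14.3   7.6] y [-36.7  35.8]
55 4019 x [-13.4   7.7] y [-38.9  38.3]
((-2.998188018798828, -23.304824829101562), (269.7813720703125, 79.99675750732422), 89.97272491455078) 126.21528242745872
```

The wrist frame sees the chest about 1.8 mm nearer in x and 1.3 mm to the right, so I'll correct the readings by that. The turns needed are about a +93° (45 mm of rim), b −62° (31 mm) and c +74° (36 mm). I'll approach wheel a and feel for contact.

Call:
{"name": "servo_tool", "arguments": {"targets": [[[-3.5,6.5,16,0,0,0,0],[-3.5,6.5,16,0,0,0,0],[-3.5,6.5,16,0,0,0,0],[-3.5,6.5,16,0,0,0,0],[0,0,2.7,0,0,0,0],[0,0,0,0,0,0,0],[0,0,0,0,0,0,0],[0,0,0,0,0,0,0],[0,0,0,0,0,0,0],[0,0,0,0,0,0,0]]]}}

```text
time: 2.65
position: [0.5711, 0.0981, 0.1673]
tool_rot: [0.451, 3.108, 0.001]
wrist_force: [0.7, -0.3, -0.5]
width: -0.002
```

Call:
{"name": "servo_tool", "arguments": {"targets": [[[0,0,0.5,0,0,0,0],[0,0,0.5,0,0,0,0],[0,0,0,0,0,0,0],[0,0,0,0,0,0,0],[0,0,0,0,0,0,0],[0,0,0,0,0,0,0],[0,0,0,0,0,0,0],[0,0,0,0,0,0,0],[0,0,0,0,0,0,0],[0,0,0,0,0,0,0]]]}}

```text
time: 3.48
position: [0.571, 0.0982, 0.1655]
tool_rot: [-0.451, -3.109, -0.0]
wrist_force: [-0.3, -0.5, -0.4]
width: -0.004
```

```bash
python3 -c "
from h import *
state()"
```

```text
t 3.48 tcp chest mm [-13.5  48.4 165.5] toolx [-1.  0.  0.] z [ 0.  0. -1.] F chest [-0.1 -0.6 -0.4] w -0.004
```

Call:
{"name": "servo_tool", "arguments": {"targets": [[[-3.5,-3,0,0,0,0,0],[0,0,0.5,0,0,0,0],[0,0,0.4,0,0,0,0],[0,0,0,0,0,0,0],[0,0,0,0,0,0,0],[0,0,0,0,0,0,0],[0,0,0,0,0,0,0],[0,0,0,0,0,0,0],[0,0,0,0,0,0,0],[0,0,0,0,0,0,0]]]}}

```text
time: 4.32
position: [0.5736, 0.0944, 0.1646]
tool_rot: [0.451, 3.109, 0.0]
wrist_force: [0.9, -0.8, 1.0]
width: 0.002
```

Call:
{"name": "servo_tool", "arguments": {"targets": [[[0,0,0.4,0,0,0,0],[0,0,0,0,0,0,0],[0,0,0,0,0,0,0],[0,0,0,0,0,0,0],[0,0,0,0,0,0,0],[0,0,0,0,0,0,0],[0,0,0,0,0,0,0],[0,0,0,0,0,0,0],[0,0,0,0,0,0,0],[0,0,0,0,0,0,0]]]}}

```text
time: 5.15
position: [0.5736, 0.0944, 0.1642]
tool_rot: [0.451, 3.109, 0.0]
wrist_force: [-0.6, 0.4, 0.3]
width: 0.001
```

```bash
python3 -c "
from h import *
state()"
```

```text
t 5.15 tcp chest mm [ -9.9  45.4 164.2] toolx [-1.  0. -0.] z [ 0.  0. -1.] F chest [-0.7  0.2  0.3] w 0.001
```

Call:
{"name": "servo_tool", "arguments": {"targets": [[[0,0,0.5,0,0,0,0],[0,0,0,0,0,0,0],[0,0,0,0,0,0,0],[0,0,0,0,0,0,0],[0,0,0,0,0,0,0],[0,0,0,0,0,0,0],[0,0,0,0,0,0,0],[0,0,0,0,0,0,0],[0,0,0,0,0,0,0],[0,0,0,0,0,0,0]]]}}

```text
time: 5.98
position: [0.5735, 0.0944, 0.1637]
tool_rot: [0.451, 3.109, 0.0]
wrist_force: [0.1, 0.4, 0.7]
width: 0.003
```

Call:
{"name": "servo_tool", "arguments": {"targets": [[[0,0,0.5,0,0,0,0],[0,0,0,0,0,0,0],[0,0,0,0,0,0,0],[0,0,0,0,0,0,0],[0,0,0,0,0,0,0],[0,0,0,0,0,0,0],[0,0,0,0,0,0,0],[0,0,0,0,0,0,0],[0,0,0,0,0,0,0],[0,0,0,0,0,0,0]]]}}

```text
time: 6.82
position: [0.5736, 0.0944, 0.1632]
tool_rot: [0.451, 3.109, 0.0]
wrist_force: [0.1, -0.5, 0.1]
width: 0.002
```

Call:
{"name": "servo_tool", "arguments": {"targets": [[[0,0,0.5,0,0,0,0],[0,0,0,0,0,0,0],[0,0,0,0,0,0,0],[0,0,0,0,0,0,0],[0,0,0,0,0,0,0],[0,0,0,0,0,0,0],[0,0,0,0,0,0,0],[0,0,0,0,0,0,0],[0,0,0,0,0,0,0],[0,0,0,0,0,0,0]]]}}

```text
time: 7.65
position: [0.5735, 0.0944, 0.1627]
tool_rot: [-0.451, -3.109, -0.0]
wrist_force: [0.1, 0.5, -0.3]
width: -0.004
```

Call:
{"name": "servo_tool", "arguments": {"targets": [[[0,0,0.4,0,0,0,0],[0,0,0,0,0,0,0],[0,0,0,0,0,0,0],[0,0,0,0,0,0,0],[0,0,0,0,0,0,0],[0,0,0,0,0,0,0],[0,0,0,0,0,0,0],[0,0,0,0,0,0,0],[0,0,0,0,0,0,0],[0,0,0,0,0,0,0]]]}}

```text
time: 8.48
position: [0.5736, 0.0944, 0.1623]
tool_rot: [0.451, 3.109, 0.0]
wrist_force: [0.7, 0.2, 0.2]
width: 0.001
```

Run:
```python
from h import *
im,d,c=wheels("w","pics/w2.png")
V=np.ascontiguousarray(im[:,:,::-1])
t=np.array([-9.9,45.4,162.3])
for dx in (-11,11):
  for dy in (-13,13):
    u,v=proj("wrist",w(t[0]+dx,t[1]+dy,t[2]-22),c)[0]; cv2.circle(V,(int(u),int(v)),1,(0,255,0),-1)
cv2.imwrite("pics/w2.png",cv2.resize(V[170:370,180:450],None,fx=2.9,fy=2.9,interpolation=cv2.INTER_CUBIC))
im,d=r.camera("scene"); P=cloud("scene",d); D=P-np.array([*C,0]); c3=np.stack([D@X,D@Y,P[...,2]],-1)*1000
m=(abs(c3[...,0]+9.9)<20)&(abs(c3[...,1]-45.4)<20)&(c3[...,2]>130)&(c3[...,2]<230)&(d>0)
q=c3[m]
for lo in range(130,200,4):
    k=q[(q[:,2]>=lo)&(q[:,2]<lo+4)]
    if len(k): print(lo,len(k),k[:,0].min().round(1),k[:,0].max().round(1),k[:,1].min().round(1),k[:,1].max().round(1))
```

```text
t 8.48 tcp chest mm [ -9.9  45.4 162.3] toolx [-1.  0. -0.] z [ 0.  0. -1.] F chest [0.6 0.4 0.2] w 0.001
130 7 -20.7 8.7 51.8 62.9
134 6 -9.4 8.3 45.5 53.4
138 12 -9.7 9.5 39.0 54.1
142 8 -5.2 7.9 37.5 53.6
146 1 -0.5 -0.5 48.5 48.5
170 2 0.0 0.5 41.2 54.0
178 2 0.1 0.4 42.3 54.1
182 1 -0.3 -0.3 52.4 52.4
190 1 -3.6 -3.6 53.4 53.4
```

View pics/w2.png

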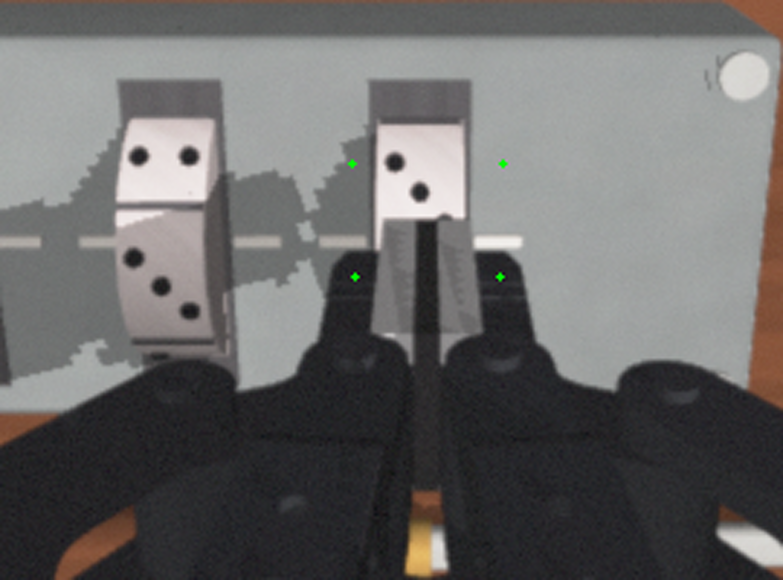

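Picture 5 is a crop with the closed fingertip in front of wheel a. The grey pad tips have their upper edge at crop (425,218), shorter or narrower than I predicted (green dots). I'll read the depth there.

Run:
```python
from h import *
z=np.load("wrist.npz"); d=z["d"]; c=cal("wrist")
np.set_printoptions(linewidth=160,suppress=True)
for cu in (345,395,425,460,505):
    u=180+cu/2.9
    L=[]
    for cv_ in (205,222,235,250,270,290,310,325,345):
        v=170+cv_/2.9
        P=world("wrist",d,[(u,v)],c)[0]; L.append((chest(P)-[-9.9,45.4,162.3]).round(1))
    print(cu,*L)
R=c[1]; print(chest(-R.T@c[2]))
```

```text
345 [  2.9 -15.9 -36.2] [  6.2 -16.  -35.7] [  8.6 -16.  -35.2] [ 12.3 -16.1 -36.1] [ -7.7 -11.9  11.9] [ -7.9 -11.4  18.2] [ -7.5 -11.1  23.1] [ -7.5 -10.8  27. ] [-13.8  -9.4  42.4]
395 [ -2.6  -5.9 -23.4] [-11.7  -5.    4.5] [-11.7  -4.9   8.9] [-11.7  -4.7  13.8] [-11.6  -4.6  19.6] [-11.6  -4.4  25.2] [-11.4  -4.3  30.1] [-11.7  -4.1  34.3] [-12.2  -4.   39.6]
425 [ -2.7  -0.6 -23.2] [-11.4  -0.6   3.7] [-11.4  -0.6   8.2] [-11.5  -0.6  13.5] [-11.6  -0.6  19.8] [-11.7  -0.6  25.5] [-11.5  -0.6  30.3] [-11.6  -0.5  34.2] [-10.1  -0.5  36.1]
460 [ -2.6   5.6 -23.3] [-11.4   4.6   3.6] [-11.9   4.4   9.3] [-11.7   4.3  13.9] [-11.8   4.1  20.2] [-11.5   3.9  25.2] [-11.3   3.8  30. ] [-11.5   3.6  33.9] [-12.    3.5  39.4]
505 [  2.9  14.6 -36.2] [  6.3  14.7 -35.9] [  8.5  14.7 -34.9] [ 12.1  14.8 -35.7] [-7.9 10.7 12.4] [-7.6 10.3 17.8] [-7.5  9.9 23.1] [-7.6  9.6 27.1] [-13.8   8.4  42.3]
[-82.58016496  45.0423231  303.32526258]
```

Both cameras agree that the shut tip is about 4 mm behind the TCP rather than 22 mm ahead. The lack of contact so far fits that, so contact should come near TCP z = 138 mm. I'll go down to 144 mm and then feel my way in small steps.

Call:
{"name": "servo_tool", "arguments": {"targets": [[[-2,0,3,0,0,0,0],[0,0,4,0,0,0,0],[0,0,4,0,0,0,0],[0,0,4,0,0,0,0],[0,0,3.3,0,0,0,0],[0,0,0,0,0,0,0],[0,0,0,0,0,0,0],[0,0,0,0,0,0,0],[0,0,0,0,0,0,0],[0,0,0,0,0,0,0]]]}}

```text
time: 9.42
position: [0.5754, 0.0938, 0.144]
tool_rot: [-0.451, -3.109, -0.0]
wrist_force: [-0.7, -0.4, 1.3]
width: 0.003
```

Call:
{"name": "servo_tool", "arguments": {"targets": [[[0,0,1,0,0,0,0],[0,0,1,0,0,0,0],[0,0,1,0,0,0,0],[0,0,1,0,0,0,0],[0,0,0,0,0,0,0],[0,0,0,0,0,0,0],[0,0,0,0,0,0,0],[0,0,0,0,0,0,0],[0,0,0,0,0,0,0],[0,0,0,0,0,0,0]]]}}

```text
time: 10.25
position: [0.5756, 0.0939, 0.1418]
tool_rot: [0.451, 3.107, 0.001]
wrist_force: [-7.5, -0.7, 19.8]
width: -0.001
```

```bash
python3 -c "
from h import *
state()"
```

```text
t 10.25 tcp chest mm [ -7.8  45.5 141.8] toolx [-1.     0.    -0.002] z [ 0.002  0.    -1.   ] F chest [-7.  -2.8 19.8] w -0.001
```

Contact: 19.8 N at z = 141.8 mm, with the arm giving slightly. I'll ease off by 0.8 mm and roll 14 mm to +x.

Call:
{"name": "servo_tool", "arguments": {"targets": [[[0,0,-0.4,0,0,0,0],[0,0,-0.4,0,0,0,0],[-2,0,0,0,0,0,0],[-2,0,0,0,0,0,0],[-2,0,0,0,0,0,0],[-2,0,0,0,0,0,0],[-2,0,0,0,0,0,0],[-2,0,0,0,0,0,0],[-2,0,0,0,0,0,0],[0,0,0,0,0,0,0]]]}}

```text
time: 11.08
position: [0.5893, 0.0898, 0.1423]
tool_rot: [0.451, 3.107, 0.001]
wrist_force: [-4.0, -1.7, 17.1]
width: 0.006
```

```bash
cat >> h.py <<'E'
def read(fn=None):
    im,d,c=wheels("w","pics/_last.png")
    g=im.astype(int).min(2); off=[]
    for y in (59,33,13,-13,-33,-59):
        u,v=proj("wrist",w(0,y,126),c)[0]; v0=int(v)-8; u=int(round(u-1.5))
        if not(2<u<637 and 0<v0<380): continue
        col=g[v0:v0+17,u]; 
        if col.max()-np.median(col)<30: continue
        wt=np.clip(col-np.median(col)-20,0,None); off.append((wt*np.arange(v0,v0+17)).sum()/wt.sum()-v)
    dv=float(np.median(off)) if off else -2.4
    M=np.float32([[1,0,1.8],[0,1,-dv]]); sh=cv2.warpAffine(im,M,(640,400))
    print("index dv",np.round(off,1)); 
    for n,b in zip("abc",bars(sh,c)): print(n,[(float(p),s) for p,s in b if abs(p)<62])
    if fn: strips(sh,c,fn)
E
python3 -c "
from h import *
read()"
```

```text
t 11.08 tcp chest mm [  6.5  45.5 142.3] toolx [-1.     0.    -0.002] z [ 0.002  0.    -1.   ] F chest [-3.3 -2.8 17.1] w 0.006
index dv [0.7 0.7 0.5 0.7]
a [(-33.5, 108)]
b [(-27.5, 106), (32.0, 47)]
c [(-43.0, 111), (17.0, 86)]
```

That turned a from 87° to 116.5°, matching the 14 mm stroke with no slip, and b (122.5°) and c (167°) didn't change. Wheel a needs another 63.5° (31 mm). I'll do the second stroke.

Call:
{"name": "servo_tool", "arguments": {"targets": [[[0,0,-4,0,0,0,0],[0,0,0,0,0,0,0],[8,0,0,0,0,0,0],[7,0,0,0,0,0,0],[0,0,0,0,0,0,0],[0,0,1.5,0,0,0,0],[0,0,1,0,0,0,0],[0,0,0.5,0,0,0,0],[0,0,0.5,0,0,0,0],[0,0,0.5,0,0,0,0]]]}}

```text
time: 11.97
position: [0.5742, 0.0943, 0.1418]
tool_rot: [-0.451, -3.109, -0.001]
wrist_force: [-8.4, 1.9, 19.4]
width: 0.001
```

Call:
{"name": "servo_tool", "arguments": {"targets": [[[0,0,0,0,0,0,0],[-2.2,0,0,0,0,0,0],[-2.2,0,0,0,0,0,0],[-2.2,0,0,0,0,0,0],[-2.2,0,0,0,0,0,0],[-2.2,0,0,0,0,0,0],[-2.2,0,0,0,0,0,0],[-2.2,0,0,0,0,0,0],[0,0,0,0,0,0,0],[0,0,0,0,0,0,0]]]}}

```text
time: 12.8
position: [0.5899, 0.0897, 0.1423]
tool_rot: [0.451, 3.107, 0.001]
wrist_force: [-4.1, -0.5, 17.4]
width: -0.001
```

```bash
python3 -c "
from h import *
read()"
```

```text
t 12.80 tcp chest mm [  7.   45.6 142.3] toolx [-1.     0.    -0.002] z [ 0.002  0.    -1.   ] F chest [-3.8 -1.7 17.4] w -0.001
index dv [0.8 0.7 0.4 0.8]
a [(-60.0, 62), (-1.0, 35), (4.0, 15), (39.0, 15)]
b [(-27.5, 106), (32.0, 47)]
c [(-43.0, 113), (17.0, 87)]
```

θa is about 149.5°, so roughly 15 mm remain.

Call:
{"name": "servo_tool", "arguments": {"targets": [[[0,0,-4,0,0,0,0],[0,0,0,0,0,0,0],[8,0,0,0,0,0,0],[7,0,0,0,0,0,0],[0,0,0,0,0,0,0],[0,0,1.5,0,0,0,0],[0,0,1,0,0,0,0],[0,0,0.5,0,0,0,0],[0,0,0.5,0,0,0,0],[0,0,0.4,0,0,0,0]]]}}

```text
time: 13.68
position: [0.5747, 0.0942, 0.142]
tool_rot: [0.451, 3.109, 0.001]
wrist_force: [-7.3, 0.7, 18.1]
width: 0.003
```

Call:
{"name": "servo_tool", "arguments": {"targets": [[[0,0,0,0,0,0,0],[-2,0,0,0,0,0,0],[-2,0,0,0,0,0,0],[-2,0,0,0,0,0,0],[-2,0,0,0,0,0,0],[-2,0,0,0,0,0,0],[-2,0,0,0,0,0,0],[-2,0,0,0,0,0,0],[0,0,0,0,0,0,0],[0,0,0,0,0,0,0]]]}}

```text
time: 14.52
position: [0.5888, 0.09, 0.1423]
tool_rot: [0.451, 3.107, 0.001]
wrist_force: [-4.2, -0.5, 17.5]
width: 0.002
```

```bash
python3 -c "
from h import *
read()"
```

```text
t 14.52 tcp chest mm [  5.9  45.6 142.3] toolx [-1.     0.    -0.002] z [ 0.002  0.    -1.   ] F chest [-3.9 -1.7 17.5] w 0.002
index dv [0.8 0.8 0.6 0.8]
a [(-28.0, 108), (-3.5, 36), (38.5, 16)]
b [(-27.5, 107), (32.0, 47)]
c [(-43.0, 111), (17.0, 87)]
```

Wheel a now reads about 182° (target 180°). I'll lift, move over wheel b and check.

Call:
{"name": "servo_tool", "arguments": {"targets": [[[0,0,-4,0,0,0,0],[0,0,-6,0,0,0,0],[-0.2,-15.2,0,0,0,0,0],[-0.2,-15.2,0,0,0,0,0],[-0.2,-15.2,0,0,0,0,0],[0,0,0,0,0,0,0],[0,0,0,0,0,0,0],[0,0,0,0,0,0,0],[0,0,0,0,0,0,0],[0,0,0,0,0,0,0]]]}}

```text
time: 15.4
position: [0.576, 0.0465, 0.1508]
tool_rot: [-0.45, -3.109, -0.0]
wrist_force: [-0.4, -0.6, -0.3]
width: 0.0
```

```bash
python3 -c "
from h import *
read()"
```

```text
t 15.40 tcp chest mm [  6.    0.3 150.8] toolx [-1. -0.  0.] z [ 0.  0. -1.] F chest [-0.2 -0.7 -0.3] w 0.0
index dv [0.9 0.7 0.8 0.7 0.6]
a [(-27.0, 110), (32.5, 71)]
b [(-27.5, 104), (2.0, 42)]
c [(-43.0, 108), (17.0, 80)]
```

Wheel a reads 182.8°, which is 0.05 rad off and fine. Next is wheel b: press and roll toward −x.

Call:
{"name": "servo_tool", "arguments": {"targets": [[[0,0,3,0,0,0,0],[0,0,3,0,0,0,0],[0,0,1,0,0,0,0],[0,0,0.8,0,0,0,0],[0,0,0.5,0,0,0,0],[0,0,0.5,0,0,0,0],[0,0,0.5,0,0,0,0],[0,0,0.4,0,0,0,0],[0,0,0.2,0,0,0,0],[0,0,0,0,0,0,0]]]}}

```text
time: 16.28
position: [0.5761, 0.0463, 0.1424]
tool_rot: [0.451, 3.108, 0.001]
wrist_force: [-5.3, 0.9, 17.7]
width: -0.002
```

Call:
{"name": "servo_tool", "arguments": {"targets": [[[0,0,0,0,0,0,0],[2.1,0,0,0,0,0,0],[2.1,0,0,0,0,0,0],[2.1,0,0,0,0,0,0],[2.1,0,0,0,0,0,0],[2.1,0,0,0,0,0,0],[2.1,0,0,0,0,0,0],[2.1,0,0,0,0,0,0],[0,0,0,0,0,0,0],[0,0,0,0,0,0,0]]]}}

```text
time: 17.12
position: [0.5639, 0.05, 0.1427]
tool_rot: [0.45, 3.103, 0.001]
wrist_force: [3.4, -1.4, 12.4]
width: 0.002
```

```bash
python3 -c "
from h import *
read()"
```

```text
t 17.12 tcp chest mm [-6.600e+00  1.000e-01  1.427e+02] toolx [-1.     0.    -0.006] z [ 0.006 -0.    -1.   ] F chest [ 3.7 -0.4 12.4] w 0.002
index dv [ 1.   1.  -7.8 -7.9  1. ]
a [(-27.5, 111), (33.0, 68)]
b [(-54.0, 83), (-29.0, 42), (28.0, 16)]
c [(-43.0, 112), (16.5, 60), (33.5, 35)]
```

Call:
{"name": "servo_tool", "arguments": {"targets": [[[0,0,-4,0,0,0,0],[0,0,0,0,0,0,0],[-8,0,0,0,0,0,0],[-8,0,0,0,0,0,0],[0,0,0,0,0,0,0],[0,0,1.5,0,0,0,0],[0,0,1,0,0,0,0],[0,0,0.5,0,0,0,0],[0,0,0.5,0,0,0,0],[0,0,0.5,0,0,0,0]]]}}

```text
time: 18.0
position: [0.5782, 0.0455, 0.1423]
tool_rot: [0.451, 3.106, 0.0]
wrist_force: [-0.9, -1.5, 17.5]
width: 0.004
```

Call:
{"name": "servo_tool", "arguments": {"targets": [[[0,0,0,0,0,0,0],[2.5,0,0,0,0,0,0],[2.5,0,0,0,0,0,0],[2.5,0,0,0,0,0,0],[2.5,0,0,0,0,0,0],[2.5,0,0,0,0,0,0],[2.5,0,0,0,0,0,0],[2.5,0,0,0,0,0,0],[0,0,0,0,0,0,0],[0,0,0,0,0,0,0]]]}}

```text
time: 18.83
position: [0.562, 0.0503, 0.1425]
tool_rot: [0.45, 3.104, 0.0]
wrist_force: [2.8, -3.1, 13.3]
width: 0.001
```

```bash
python3 -c "
from h import *
read()"
```

```text
t 18.83 tcp chest mm [-8.500e+00 -1.000e-01  1.425e+02] toolx [-1.     0.    -0.005] z [ 0.005 -0.001 -1.   ] F chest [ 3.6 -2.2 13.3] w 0.001
index dv [1.1 0.9 1.2]
a [(-27.5, 109), (26.5, 68)]
b [(-35.0, 46), (-28.5, 27), (21.5, 18)]
c [(-43.5, 110), (-25.5, 26), (16.5, 43), (27.0, 28)]
```

Call:
{"name": "servo_tool", "arguments": {"targets": [[[0,0,-4,0,0,0,0],[0,0,-6,0,0,0,0],[0,-15.3,0,0,0,0,0],[0,-15.3,0,0,0,0,0],[0,-15.3,0,0,0,0,0],[0,0,0,0,0,0,0],[0,0,0,0,0,0,0],[0,0,0,0,0,0,0],[0,0,0,0,0,0,0],[0,0,0,0,0,0,0]]]}}

```text
time: 19.72
position: [0.5475, 0.0073, 0.1509]
tool_rot: [-0.45, -3.109, -0.0]
wrist_force: [-0.6, -0.5, 0.2]
width: 0.002
```

```bash
python3 -c "
from h import *
read('pics/s2.png')"
```

```text
t 19.72 tcp chest mm [-10.2 -45.5 150.9] toolx [-1.    -0.001  0.   ] z [-0.  0. -1.] F chest [-0.4 -0.7  0.2] w 0.002
index dv [ 0.9  1.1  0.9 -7.8 -7.8]
a [(-27.5, 102), (31.5, 73), (57.5, 24), (60.0, 23)]
b [(-27.0, 107), (36.0, 48)]
c [(-43.0, 91), (-29.0, 30), (25.5, 34), (30.5, 19)]
```

View pics/s2.png

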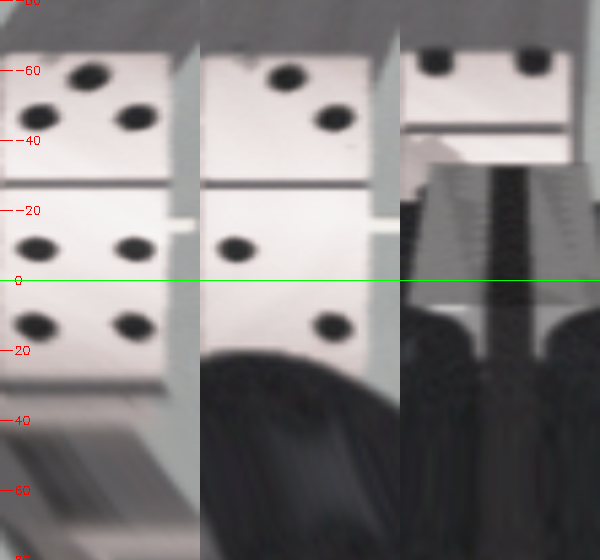

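Picture 6 (strips): a shows 4 centred at about +2° and b shows 2 centred at about +2°. Wheel c needs +73° (36 mm), so I'll press and roll it.

Call:
{"name": "servo_tool", "arguments": {"targets": [[[-2,0,3,0,0,0,0],[0,0,3,0,0,0,0],[0,0,1,0,0,0,0],[0,0,0.8,0,0,0,0],[0,0,0.5,0,0,0,0],[0,0,0.5,0,0,0,0],[0,0,0.5,0,0,0,0],[0,0,0.4,0,0,0,0],[0,0,0.2,0,0,0,0],[0,0,0,0,0,0,0]]]}}

```text
time: 20.6
position: [0.5496, 0.0062, 0.1423]
tool_rot: [0.451, 3.107, 0.0]
wrist_force: [-3.7, 0.9, 16.2]
width: -0.001
```

Call:
{"name": "servo_tool", "arguments": {"targets": [[[0,0,0,0,0,0,0],[-2.2,0,0,0,0,0,0],[-2.2,0,0,0,0,0,0],[-2.2,0,0,0,0,0,0],[-2.2,0,0,0,0,0,0],[-2.2,0,0,0,0,0,0],[-2.2,0,0,0,0,0,0],[-2.2,0,0,0,0,0,0],[0,0,0,0,0,0,0],[0,0,0,0,0,0,0]]]}}

```text
time: 21.43
position: [0.5643, 0.0019, 0.1424]
tool_rot: [0.451, 3.108, 0.001]
wrist_force: [-4.1, 1.3, 16.2]
width: 0.001
```

```bash
python3 -c "
from h import *
read()"
```

```text
t 21.43 tcp chest mm [  7.5 -45.9 142.4] toolx [-1.     0.    -0.001] z [ 0.001  0.    -1.   ] F chest [-4.3  0.1 16.2] w 0.001
index dv [0.8 0.9 0.8 0.8 0.6]
a [(-27.0, 110), (32.0, 74), (59.5, 18)]
b [(-27.0, 109), (32.0, 69), (60.0, 13)]
c [(-12.5, 77), (-4.0, 37)]
```

Call:
{"name": "servo_tool", "arguments": {"targets": [[[0,0,-4,0,0,0,0],[0,0,0,0,0,0,0],[8,0,0,0,0,0,0],[7.5,0,0,0,0,0,0],[0,0,0,0,0,0,0],[0,0,1.5,0,0,0,0],[0,0,1,0,0,0,0],[0,0,0.5,0,0,0,0],[0,0,0.5,0,0,0,0],[0,0,0.4,0,0,0,0]]]}}

```text
time: 22.32
position: [0.5489, 0.0063, 0.142]
tool_rot: [-0.451, -3.109, -0.0]
wrist_force: [-7.3, 1.5, 18.0]
width: -0.001
```

Call:
{"name": "servo_tool", "arguments": {"targets": [[[0,0,0,0,0,0,0],[-2.2,0,0,0,0,0,0],[-2.2,0,0,0,0,0,0],[-2.2,0,0,0,0,0,0],[-2.2,0,0,0,0,0,0],[-2.2,0,0,0,0,0,0],[-2.2,0,0,0,0,0,0],[-2.2,0,0,0,0,0,0],[0,0,0,0,0,0,0],[0,0,0,0,0,0,0]]]}}

```text
time: 23.15
position: [0.5645, 0.0017, 0.1424]
tool_rot: [0.451, 3.107, 0.0]
wrist_force: [-3.9, 1.8, 16.8]
width: 0.002
```

```bash
python3 -c "
from h import *
read()"
```

```text
t 23.15 tcp chest mm [  7.7 -46.  142.4] toolx [-1.     0.    -0.002] z [ 0.002 -0.    -1.   ] F chest [-4.2  0.6 16.8] w 0.002
index dv [0.7 0.9 0.9 1.  0.9]
a [(-27.5, 112), (32.0, 79), (58.5, 19), (60.5, 17)]
b [(-27.0, 112), (32.0, 74), (59.0, 13), (59.5, 12)]
c [(-38.5, 109), (-1.5, 42), (-1.0, 40)]
```

θc is 231.5°, so a final small stroke of about 4.5 mm is left.

Call:
{"name": "servo_tool", "arguments": {"targets": [[[0,0,-4,0,0,0,0],[0,0,0,0,0,0,0],[5,0,0,0,0,0,0],[5,0,0,0,0,0,0],[0,0,0,0,0,0,0],[0,0,1.5,0,0,0,0],[0,0,1,0,0,0,0],[0,0,0.5,0,0,0,0],[0,0,0.5,0,0,0,0],[0,0,0.4,0,0,0,0]]]}}

```text
time: 24.03
position: [0.5544, 0.0047, 0.1423]
tool_rot: [0.451, 3.109, 0.0]
wrist_force: [-5.8, 1.4, 18.1]
width: 0.004
```

Call:
{"name": "servo_tool", "arguments": {"targets": [[[0,0,0,0,0,0,0],[-1.5,0,0,0,0,0,0],[-1.5,0,0,0,0,0,0],[-1.5,0,0,0,0,0,0],[0,0,0,0,0,0,0],[0,0,0,0,0,0,0],[0,0,-4,0,0,0,0],[0,0,-6,0,0,0,0],[0,0,-12,0,0,0,0],[0,0,0,0,0,0,0]]]}}

```text
time: 24.87
position: [0.5595, 0.0032, 0.1648]
tool_rot: [0.451, 3.107, 0.0]
wrist_force: [0.2, -0.3, -0.5]
width: -0.004
```

Call:
{"name": "servo_tool", "arguments": {"targets": [[[0,-10,-10,0,0,0,0],[0,-20,-2,0,0,0,0],[0,-20,0,0,0,0,0],[0,-20,0,0,0,0,0],[0,-13.5,0,0,0,0,0],[0,0,0,0,0,0,0],[0,0,0,0,0,0,0],[0,0,0,0,0,0,0],[0,0,0,0,0,0,0],[0,0,0,0,0,0,0]]]}}

```text
time: 25.7
position: [0.5351, -0.0761, 0.1752]
tool_rot: [-0.45, -3.109, -0.0]
wrist_force: [-0.1, -0.1, -0.0]
width: -0.001
```

Run:
```python
from h import *
read('pics/s3.png')
z=np.load("wrist.npz"); d=z["d"]; P=cloud("wrist",d); D=P-np.array([*C,0]); c3=np.stack([D@X,D@Y,P[...,2]],-1)*1000
m=(abs(c3[...,0])<20)&(abs(c3[...,1]+105)<25)&(c3[...,2]>143)&(c3[...,2]<152)&(d>0); print("lug top",m.sum(),cv2.minAreaRect(c3[m][:,:2].astype(np.float32)) if m.any() else "")
```

```text
t 25.70 tcp chest mm [   1.6 -129.   175.2] toolx [-1.    -0.001  0.   ] z [-0.  0. -1.] F chest [-0.1 -0.1 -0. ] w -0.001
index dv [0.7 0.7 0.8]
a [(-45.5, 66), (-38.0, 60), (-37.5, 57), (-37.0, 53), (-36.5, 49), (-36.0, 45), (-35.5, 42), (-35.0, 38), (-34.5, 35), (-34.0, 32), (-33.5, 29), (-33.0, 27), (-32.5, 26), (-32.0, 24), (-31.5, 23), (-31.0, 22), (-30.5, 21), (-30.0, 21), (-29.5, 20), (-29.0, 19), (-28.5, 18), (-28.0, 16), (-27.5, 14), (-5.5, 15), (-5.0, 19), (-4.5, 22), (-4.0, 24), (-3.5, 26), (-3.0, 28), (-2.5, 30), (-2.0, 32), (-1.5, 33), (-1.0, 35), (-0.5, 36), (0.0, 38), (0.5, 40), (1.0, 43), (1.5, 46), (2.0, 49), (2.5, 52), (3.0, 56), (3.5, 59), (4.0, 63), (4.5, 66), (5.0, 70), (13.5, 38), (32.5, 70)]
b [(-27.0, 97), (32.5, 69)]
c [(-27.5, 97), (32.5, 69)]
lug top 1342 ((-0.852513313293457, -112.40922546386719), (29.550321578979492, 14.113815307617188), 0.459806352853775)
```

View pics/s3.png

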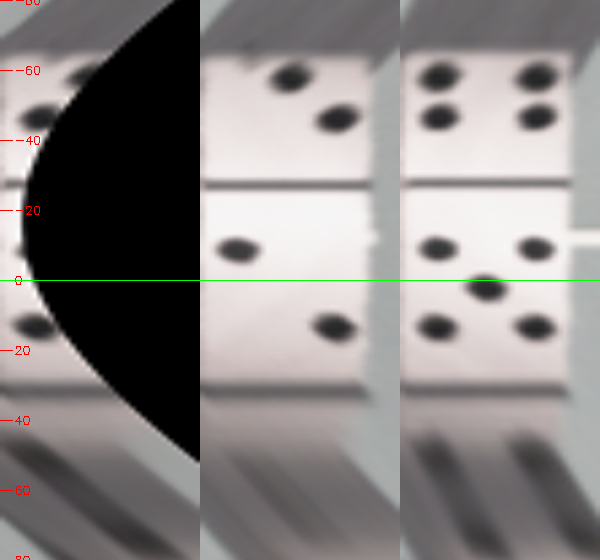

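View pics/_last.png

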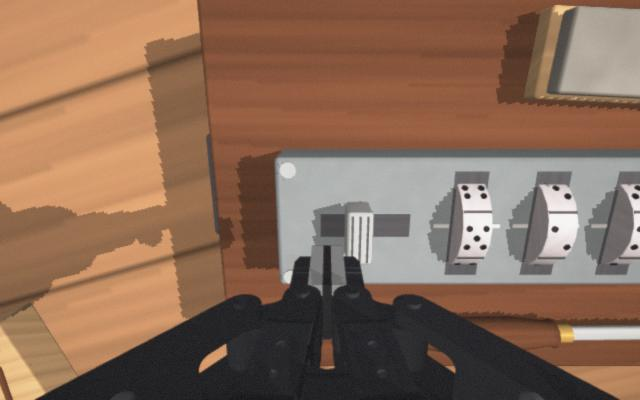

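Picture 7 (strips): b shows 2 and c shows 5. All three wheels sit at about +2.7° (0.05 rad) by their bars. Picture 8 (wrist view): the lug is at (358,236), still locked, and its −y side is clear. I'll go down beside it on the right and push toward +y.

Call:
{"name": "servo_tool", "arguments": {"targets": [[[1.5,-6.5,0,0,0,0,0],[0,-6.5,0,0,0,0,0],[0,0,9,0,0,0,0],[0,0,9,0,0,0,0],[0,0,9,0,0,0,0],[0,0,9,0,0,0,0],[0,0,6,0,0,0,0],[0,0,3,0,0,0,0],[0,0,0,0,0,0,0],[0,0,0,0,0,0,0]]]}}

```text
time: 26.58
position: [0.5299, -0.0887, 0.1302]
tool_rot: [-0.451, -3.109, -0.0]
wrist_force: [-0.8, 0.7, 0.5]
width: 0.002
```

Call:
{"name": "servo_tool", "arguments": {"targets": [[[0,1,0,0,0,0,0],[0,1,0,0,0,0,0],[0,1,0,0,0,0,0],[0,1,0,0,0,0,0],[0,1,0,0,0,0,0],[0,1,0,0,0,0,0],[0,1,0,0,0,0,0],[0,1,0,0,0,0,0],[0,1,0,0,0,0,0],[0,1,0,0,0,0,0]]]}}

```text
time: 27.42
position: [0.5327, -0.0791, 0.1303]
tool_rot: [-0.451, -3.109, -0.0]
wrist_force: [-0.2, 0.4, 0.2]
width: -0.001
```

Call:
{"name": "servo_tool", "arguments": {"targets": [[[0,0.6,0,0,0,0,0],[0,0.6,0,0,0,0,0],[0,0.6,0,0,0,0,0],[0,0.6,0,0,0,0,0],[0,0.6,0,0,0,0,0],[0,0,0,0,0,0,0],[0,0,0,0,0,0,0],[0,0,0,0,0,0,0],[0,0,0,0,0,0,0],[0,0,0,0,0,0,0]]]}}

```text
time: 28.25
position: [0.5335, -0.0765, 0.1303]
tool_rot: [-0.451, -3.109, 0.0]
wrist_force: [-2.5, -4.7, -0.4]
width: 0.002
```

```bash
python3 -c "
from h import *
state()"
```

```text
t 28.25 tcp chest mm [ 1.000e-01 -1.298e+02  1.303e+02] toolx [-1.  0. -0.] z [-0. -0. -1.] F chest [-1.  -5.2 -0.4] w 0.002
```

Contact at y ≈ −130 with 5 N. I'll push on slowly.

Call:
{"name": "servo_tool", "arguments": {"targets": [[[0,0.6,0,0,0,0,0],[0,0.6,0,0,0,0,0],[0,0.6,0,0,0,0,0],[0,0.6,0,0,0,0,0],[0,0.6,0,0,0,0,0],[0,0.6,0,0,0,0,0],[0,0.6,0,0,0,0,0],[0,0,0,0,0,0,0],[0,0,0,0,0,0,0],[0,0,0,0,0,0,0]]]}}

```text
time: 29.08
position: [0.5346, -0.0724, 0.1303]
tool_rot: [-0.451, -3.109, -0.0]
wrist_force: [-1.7, -4.7, -0.4]
width: -0.001
```

```bash
python3 -c "
from h import *
state()"
```

```text
t 29.08 tcp chest mm [ 1.000e-01 -1.255e+02  1.303e+02] toolx [-1.  0.  0.] z [-0.  0. -1.] F chest [-0.2 -5.  -0.4] w -0.001
```

It moves at 5 N, already past the 3 mm jam point. Continuing.

Call:
{"name": "servo_tool", "arguments": {"targets": [[[0,1,0,0,0,0,0],[0,1,0,0,0,0,0],[0,1,0,0,0,0,0],[0,1,0,0,0,0,0],[0,1,0,0,0,0,0],[0,1,0,0,0,0,0],[0,1,0,0,0,0,0],[0,1,0,0,0,0,0],[0,1,0,0,0,0,0],[0,0.5,0,0,0,0,0]]]}}

```text
time: 29.92
position: [0.5374, -0.0632, 0.1303]
tool_rot: [-0.451, -3.109, -0.0]
wrist_force: [-1.2, -4.3, -0.3]
width: 0.0
```

Call:
{"name": "servo_tool", "arguments": {"targets": [[[0,0.5,0,0,0,0,0],[0,0.5,0,0,0,0,0],[0,0.5,0,0,0,0,0],[0,0.5,0,0,0,0,0],[0,0.5,0,0,0,0,0],[0,0.5,0,0,0,0,0],[0,0.5,0,0,0,0,0],[0,0,0,0,0,0,0],[0,0,0,0,0,0,0],[0,0,0,0,0,0,0]]]}}

```text
time: 30.75
position: [0.5384, -0.0598, 0.1303]
tool_rot: [-0.451, -3.109, -0.0]
wrist_force: [-0.9, -5.0, 0.7]
width: -0.0
```

```bash
python3 -c "
from h import *
state()"
```

```text
t 30.75 tcp chest mm [ 1.000e-01 -1.124e+02  1.303e+02] toolx [-1.  0.  0.] z [-0.  0. -1.] F chest [ 0.6 -5.   0.7] w -0.0
```

Call:
{"name": "servo_tool", "arguments": {"targets": [[[0,0.5,0,0,0,0,0],[0,0.5,0,0,0,0,0],[0,0.5,0,0,0,0,0],[0,0,0,0,0,0,0],[0,0,0,0,0,0,0],[0,0,0,0,0,0,0],[0,0,0,0,0,0,0],[0,0,0,0,0,0,0],[0,0,0,0,0,0,0],[0,0,0,0,0,0,0]]]}}

```text
time: 31.58
position: [0.5385, -0.0594, 0.1303]
tool_rot: [-0.451, -3.109, 0.002]
wrist_force: [-4.1, -13.0, 1.4]
width: -0.0
```

Call:
{"name": "servo_tool", "arguments": {"targets": [[[0,0.3,0,0,0,0,0],[0,0.3,0,0,0,0,0],[0,0.3,0,0,0,0,0],[0,0,0,0,0,0,0],[0,0,0,0,0,0,0],[0,0,0,0,0,0,0],[0,0,0,0,0,0,0],[0,0,0,0,0,0,0],[0,0,0,0,0,0,0],[0,0,0,0,0,0,0]]]}}

```text
time: 32.42
position: [0.5385, -0.0593, 0.1303]
tool_rot: [-0.45, -3.108, 0.004]
wrist_force: [-6.3, -19.8, 2.3]
width: 0.002
```

```bash
python3 -c "
from h import *
state()"
```

```text
t 32.42 tcp chest mm [ 1.000e-01 -1.119e+02  1.303e+02] toolx [-1. -0.  0.] z [-0.001 -0.002 -1.   ] F chest [ -0.4 -20.8   2.3] w 0.002
```

The bolt is at its end stop: force rises to 21 N with no further motion, still under 25 N. I'll back off, lift and check.

Call:
{"name": "servo_tool", "arguments": {"targets": [[[0,-2,0,0,0,0,0],[0,-4,0,0,0,0,0],[0,-4,0,0,0,0,0],[0,0,-15,0,0,0,0],[0,0,-25,0,0,0,0],[10,20,-30,0,0,0,0],[10,30,-30,0,0,0,0],[10,30,0,0,0,0,0],[0,0,0,0,0,0,0],[0,0,0,0,0,0,0]]]}}

```text
time: 33.25
position: [0.5301, 0.018, 0.2293]
tool_rot: [0.447, 3.109, 0.001]
wrist_force: [0.2, 0.1, -0.9]
width: -0.0
```

Call:
{"name": "servo_tool", "arguments": {"targets": [[[0,0,0,0,0,0,0],[0,0,0,0,0,0,0],[0,0,0,0,0,0,0],[0,0,0,0,0,0,0],[0,0,0,0,0,0,0],[0,0,0,0,0,0,0],[0,0,0,0,0,0,0],[0,0,0,0,0,0,0],[0,0,0,0,0,0,0],[0,0,0,0,0,0,0]]]}}

```text
time: 34.08
position: [0.5302, 0.0167, 0.229]
tool_rot: [0.451, 3.109, 0.0]
wrist_force: [0.7, -0.0, 0.4]
width: -0.001
```

Run:
```python
from h import *
read('pics/s4.png')
z=np.load("wrist.npz"); d=z["d"]; P=cloud("wrist",d); D=P-np.array([*C,0]); c3=np.stack([D@X,D@Y,P[...,2]],-1)*1000
m=(abs(c3[...,0])<20)&(abs(c3[...,1]+95)<25)&(c3[...,2]>143)&(c3[...,2]<152)&(d>0); print("lug top",m.sum(),cv2.minAreaRect(c3[m][:,:2].astype(np.float32)))
cv2.imwrite("pics/end.png",z["im"][:,:,::-1])
```

```text
t 34.08 tcp chest mm [-29.4 -41.3 229. ] toolx [-1.  0. -0.] z [ 0.  0. -1.] F chest [0.7 0.2 0.4] w -0.001
index dv [0.6 0.5 0.7 0.5 0.7 0.6]
a [(-27.5, 87), (32.0, 52)]
b [(-27.0, 76), (32.0, 57)]
c [(-27.5, 76)]
lug top 835 ((-0.7517690658569336, -92.36711120605469), (14.166389465332031, 29.906103134155273), 89.5796890258789)
```

View pics/end.png

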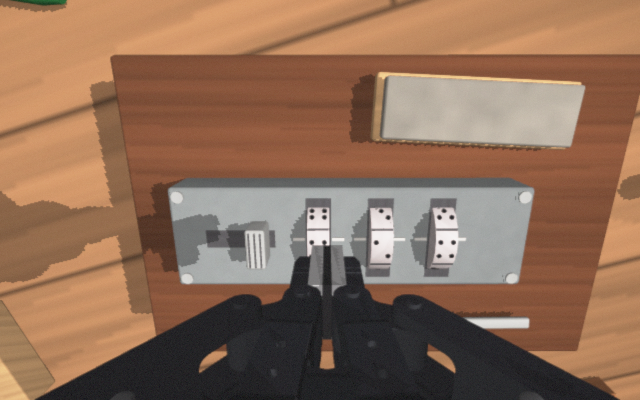

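Picture 9: the lug is at (257,248), shifted 20.0 mm from locked (−112.4 to −92.4 in this frame). The wheels at (444,238), (381,238) and (319,232) are unchanged, and the arm is clear of everything. I'll hand the job in.

```bash
python3 -c "
from station import r
print(r.job_done())"
```

```text
the job is handed in; nothing more can be done
None
```

The lock is open and the job is handed in after about 34 s of robot time. No verdict was reported.

- **Wheels:** I rolled them one at a time with the shut fingertips. The left one shows 4, the middle 2 and the right 5. In the last close look each sits about 2–3° (0.05 rad) past centre, within the 0.14 rad the bolt allows. No neighbouring wheel moved while another was being rolled.
- **Bolt:** It slid at about 5 N with no jam and stopped firmly at its end. The camera shows the lug 20.0 mm from where it started, and it stayed there after I backed off.
- **Forces:** Wheel presses mostly read 16–20 N, at most about 21 N with the sideways part. The final push on the lug read about 21 N. Force is only read at the end of each move, so a brief peak in between would not show.
- **Disagreements:** The shut fingertips turned out to be about 1 mm behind the TCP, not 22 mm ahead as stated. I found contact by feeling down in small steps instead. The first close picture was taken while the arm was still settling, so its wheel angles read about 3–4° low; the later ones were taken with the arm steady.
- **Other things:** I never touched the oilstone or the gouge on the lid, and what the last picture shows of them looks undisturbed. I did not take another picture of the bench at the end. The arm was clear of everything when I handed in.

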